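# Tare the bench scale with a dappen dish

## Task

Gently set the small faceted glass dish upright on the middle of the bench scale's round steel pan and let go of it. Then tare the scale: press the wide oblong membrane key with a fingertip until you feel it resist, not harder than a firm finger push, and let go. Leave the two small round keys unpressed and the dish standing on the pan.

Things in the scene. Friction and masses are not known exactly. Their poses are not given: they have to be found in the camera images.
- dappen_dish: Small open faceted dish of thick pale glass, waisted, 32 mm across and 26 mm high, 50 g, standing on the bench plate among a white tin, a small polishing wheel and a tooth die. Origin at the centre of its underside, z up. Can be gripped across any diameter.
- pan_centre (a point): Centre of the top face of the scale's flat round steel pan, 90 mm in diameter, 40 mm above the bench plate. The scale is fixed: a white housing 170 mm (its x) by 130 mm (its y), top 29 mm above the bench plate, turned by up to 0.25 rad. x of this frame points to the back of the scale, y to its left, z up; the keys are on the front part.
- tare_key: Wide oblong grey membrane key, front right on the scale, 20 mm (x) by 32 mm (y). Origin: centre of its top face, 33 mm above the bench plate; x to the back of the scale, z up. Almost no travel: moves from 2 N, gives 0.7 mm at 6 N, flush (3 mm down) at 20 N; springs back. It registers when a finger presses with 3 N or more for 0.1 s; over 40 N, blows too, breaks it: touch it slowly (below 30 mm/s).
- small_keys: The two small round grey keys at the front left of the scale, each 14 mm in diameter, rigid, their tops as high as the oblong key's. Origin midway between them, 72 mm to the left (+y of the scale) of the oblong key's centre; the keys are centred 14 mm to each side along y. Not to be pressed.
Mind the look-alikes: they are no part of the job. There is more than one size of the dappen_dish; the one meant has the size given above.

How it is judged:
By the outcome, as a careful person would: the job done as asked, in the order asked, and still so for the second after the job is handed in, with the robot touching nothing.
It also fails if it takes over 48 s, if anything falls off the work surface, if the arm or the gripper's body presses on something with over 40 N, if the wrist force passes 120 N, or if a joint passes its speed limit or range.

## Robot

A 7-joint arm with a two-finger parallel gripper is mounted at the origin on a cart in front of the work surface, level with it; the furniture and walls round the work are solid. World frame = base frame: x ahead of the robot, y to its left, z up, the work surface at z = 0. Lengths are in m, angles in rad, forces in N, time in s.
With the tool pointing down it reaches from about 0.4 to 0.85 m from the base axis. Payload 10.4 kg.
Tool frame: the origin (TCP) lies midway between the tips of the shut fingers; the grasp point (between the pads) lies manip.pinch_z behind it (manip.pinch_z is the distance from the TCP to the grasp point, in m); z points along the fingers, y is the direction in which the jaws open and shut (so a half turn about z gives the same grasp; the last joint's range is limited). The gripper opens to 85 mm and grips with 20 to 120 N. Pads are 22 mm wide; open, the fingers measure 114 mm over their backs; the gripper's body (76 mm by 85 mm) begins 54 mm behind the grasp point. The pads swing forward as they close: fully open they stand 13 mm farther back than shut.
Start: joints at [1.135, 0.332, -0.065, 1.46, 0.022, 1.35, -0.088], TCP at [0.251, -0.573, 0.231] pointing down, gripper open.
Joint ranges: [-2.6, 2.6], [-0.5, 2.12], [-1.47, 1.34], [0.16, 2.42], [-1.27, 4.41], [0.06, 2.06], [-2.6, 2.6]. Speed limits (rad/s): [2.22, 2.22, 2.79, 2.79, 3.14, 3.14, 3.14].

## Interface

Orientations are given as a unit quaternion [x, y, z, w].
In Python, from workcell import manip gives the robot as it stands.
- The arm moves only by the shell command python3 -m handwheel 'ROWS' [FORCE]. ROWS is JSON, a list that holds one entry, the list of rows, each a list of 7 numbers: the shift along the tool's x, y, z in m, then the turn, a rotation vector about the tool's x, y, z in rad, then the finger opening in m, from 0 to 0.0854. In form: [[[tx, ty, tz, ax, ay, az, claw], ...]]. A call has 1 to 8 rows; each row is the pose to reach, as a shift and turn from the pose commanded when the call began, along the tool's axes at that moment; what a row does not reach only later rows make up. A row lasts 1/8 s, in which the tool goes at most 62.5 mm and 10.7 degrees, less where a joint would pass 70% of its speed; a pose out of reach is approached as far as the arm can. A call with a gripper value outside its range is refused whole. The fingers move at their own pace and stop on an object; FORCE is the grip in N (left out, the last holds). Time passes only in rows, so rows that repeat a pose let the fingers close. It gives the time, the measured TCP pose, the force and the opening at its end, in the units of the state.
- manip.get_obs(): the state, without advancing time (a new reading comes with each control period).
- manip.camera(name): name is "side" or "top"; returns the picture (400x640x3 uint8, blue, green, red); there is no depth.
- manip.calibration(name): a dict with "fx", "fy", "cx", "cy" (pixels), "view" (4x4, takes a point from world to camera coordinates). Camera axes: x right, y up, looking along -z (the intrinsics and any distortion apply to the point x, -y, -z); pixel columns grow to the right and rows downward; lengths in m; the calibration is good to about 2 mm. A picture is of the moment at which its call begins. calibration takes no time and is no camera call.
- manip.hand_in(): hands the job in, once; it reports no verdict.
The state is a dict: "clock": time; "joint_pos": joint angles; "joint_velocities": joint speeds; "tau": joint torques, N m; "position": TCP position; "ee_rot": TCP orientation; "ft_force": force on the tool from outside, world axes, zero at the start; "torque": the same for the moment, N m; "grip_width": opening from 0.0 (shut) to 1.0 (fully open).
Only numpy, scipy, OpenCV 4.12 (cv2) and the standard library are available. Lean on these libraries where they do the work, as an engineer would, in place of code of your own. Each camera call takes 0.05 s, during which the arm holds its last target.

## Working session

There is one attempt and no reset: what is moved stays moved. The work goes in short steps, Python scripts to look and compute and a shell command to move; the robot and the scene stay as the last step left them, time stands still between calls to the robot, and variables do not carry over. Pictures are saved under pics/ and viewed, and the job is handed in when it is done.

```bash
mkdir -p pics; python3 - <<'E'
from workcell import manip
import cv2
o=manip.get_obs(); print(o); print(manip.pinch_z)
for n in("side","top"):
    im=manip.camera(n); cv2.imwrite(f"pics/{n}0.png",im); print(manip.calibration(n))
E
```

```text
{'clock': 0.0, 'joint_pos': array([ 1.13538359,  0.33287179, -0.06468487,  1.46099761,  0.02158172,
        1.34991632, -0.08849431]), 'joint_velocities': array([ 7.49715482e-05,  2.00188326e-03,  8.69778197e-04,  1.58378680e-04,
       -2.25742444e-05, -1.76166672e-04, -3.66559142e-04]), 'tau': array([-1.95750495e-04, -6.25419259e+01,  4.92670492e-02, -3.91607237e+01,
        1.62912242e-02,  9.58540913e-03, -1.09939151e-04]), 'position': array([ 0.25056914, -0.57212879,  0.23048908]), 'ee_rot': array([ 9.78772473e-01,  2.04948491e-01, -1.82593342e-04, -7.26607775e-04]), 'ft_force': array([-0.46882864,  0.50020288,  0.1165237 ]), 'torque': array([0.00172324, 0.12541856, 0.01241278]), 'grip_width': 1.001383827025902}
0.0187
{'fx': 450.3317286693536, 'fy': 450.3317286693536, 'cx': 316.7274743617936, 'cy': 202.33080664037783, 'view': array([[-0.96355804, -0.26703927, -0.01568214,  0.5630273 ],
       [ 0.09889444, -0.41008593,  0.90666941, -0.05667529],
       [-0.24854736,  0.87207772,  0.4215503 , -0.89971781],
       [ 0.        ,  0.        ,  0.        ,  1.        ]])}
{'fx': 378.0583721044592, 'fy': 378.0583721044592, 'cx': 323.8712549313515, 'cy': 198.5197988859392, 'view': array([[ 0.08641024, -0.99625371,  0.00343704,  0.03731338],
       [ 0.96803646,  0.08477716,  0.23604711, -0.56187687],
       [-0.23545419, -0.0170697 ,  0.97173553, -0.77584615],
       [ 0.        ,  0.        ,  0.        ,  1.        ]])}
```

View pics/side0.png

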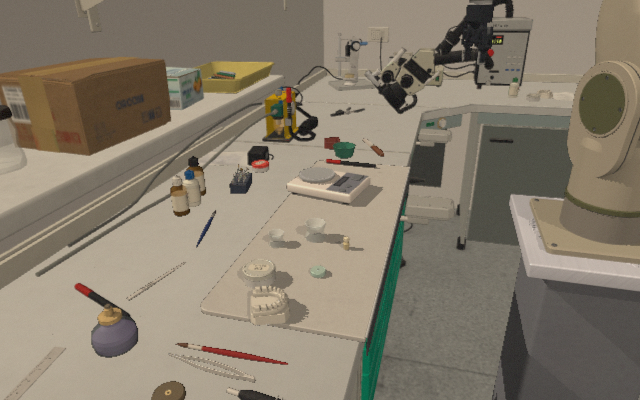

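View pics/top0.png

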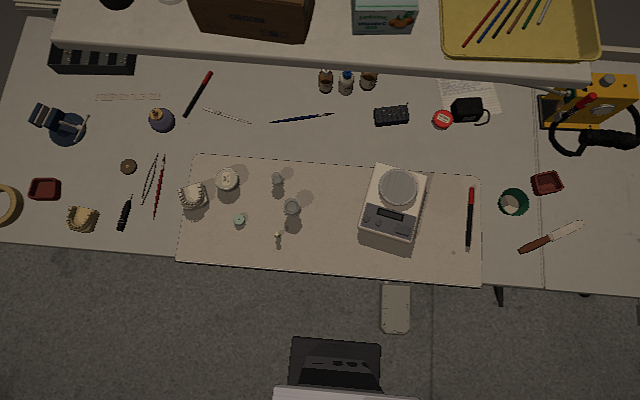

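```bash
cat > h.py <<'E'
import numpy as np, cv2
from workcell import manip
def cal(n):
    c=manip.calibration(n); return c, np.array(c["view"])
def proj(n,p):
    c,V=cal(n); q=V@np.append(p,1); x,y,z=q[0],-q[1],-q[2]
    return np.array([c["fx"]*x/z+c["cx"], c["fy"]*y/z+c["cy"]])
def ray(n,uv):
    c,V=cal(n); d=np.array([(uv[0]-c["cx"])/c["fx"],-(uv[1]-c["cy"])/c["fy"],-1.])
    R=V[:3,:3]; return -R.T@V[:3,3], R.T@d
def onz(n,uv,z):
    o,d=ray(n,uv); return o+d*(z-o[2])/d[2]
def tri(uvs,uvt):
    o1,d1=ray("side",uvs);o2,d2=ray("top",uvt)
    A=np.array([d1,-d2]).T; s=np.linalg.lstsq(A,o2-o1,rcond=None)[0]
    a=o1+d1*s[0];b=o2+d2*s[1]; return (a+b)/2,np.linalg.norm(a-b)
def crop(im,x0,y0,x1,y1,k): return cv2.resize(im[y0:y1,x0:x1],None,fx=k,fy=k,interpolation=cv2.INTER_CUBIC)
E
python3 - <<'E'
from h import *
s=cv2.imread("pics/side0.png");t=cv2.imread("pics/top0.png")
a=crop(s,255,205,365,285,7);b=crop(t,225,155,325,255,6)
cv2.imwrite("pics/sd.png",a);cv2.imwrite("pics/td.png",b)
cv2.imwrite("pics/ts.png",crop(t,350,155,440,255,6))
cv2.imwrite("pics/ss.png",crop(s,275,150,385,215,7))
for uv in[(278,178),(292,206),(278,237)]: print(uv,onz("top",uv,.02))
for a,b in [((278,236),(278,178)),((316,230),(292,206)),((346,243),(278,238))]: print(tri(a,b))
E
```

```text
(278, 178) [0.60864853 0.20030733 0.02      ]
(292, 206) [0.5434333  0.15972269 0.02      ]
(278, 237) [0.46798645 0.18403953 0.02      ]
(array([0.60795814, 0.20049289, 0.01577224]), np.float64(0.0037470423049945634))
(array([0.54278673, 0.15988192, 0.01580194]), np.float64(0.003057738687864121))
(array([0.47109609, 0.18570251, 0.00955826]), np.float64(0.008213052372648307))
```

View pics/sd.png

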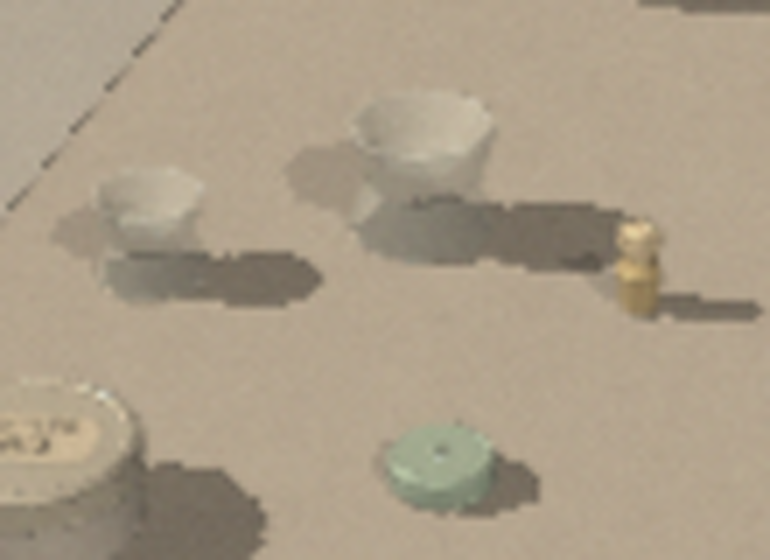

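View pics/td.png

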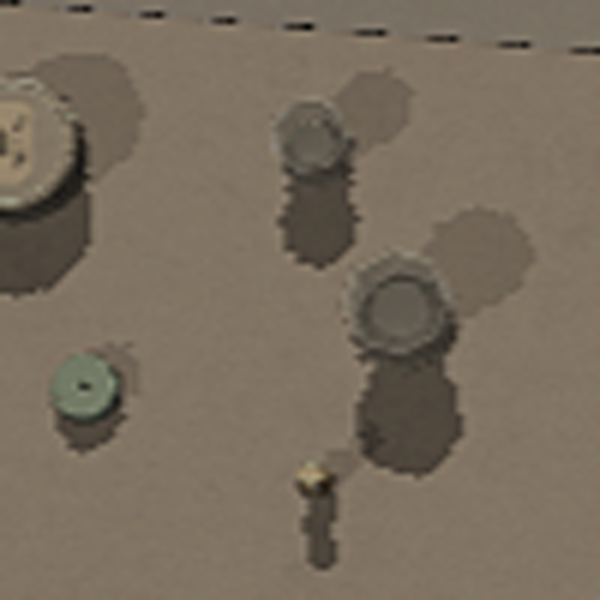

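View pics/ts.png

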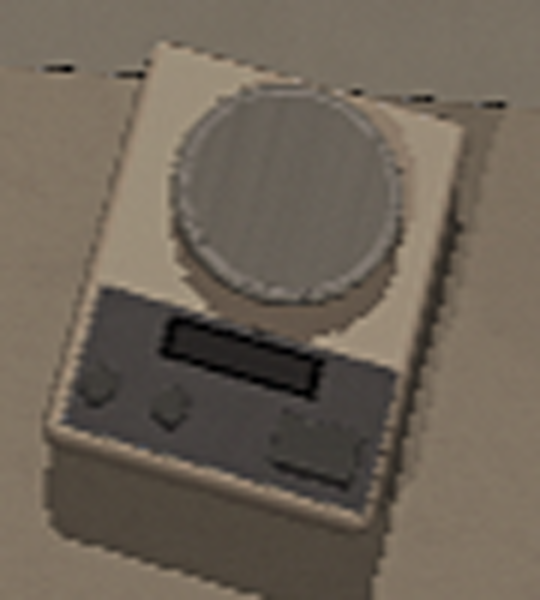

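View pics/ss.png

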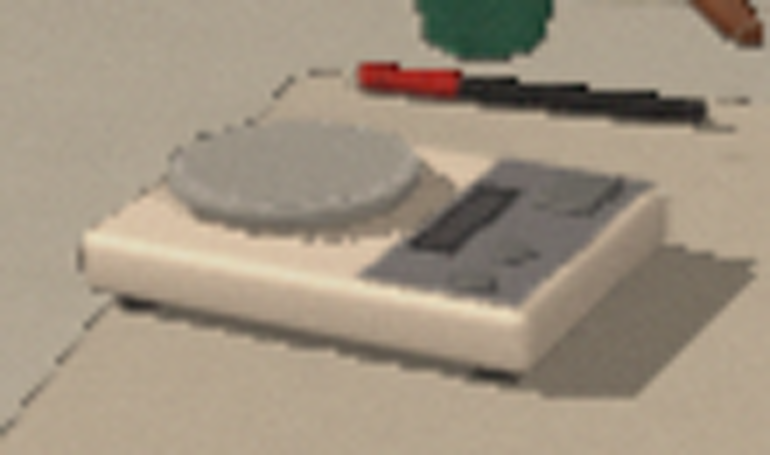

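```bash
python3 - <<'E'
from h import *
C=lambda x,y,x0,y0,k:((x+.5)/k-.5+x0,(y+.5)/k-.5+y0)
# rough: pan, key, dish rim; side crop 7 (275,150)/(255,205); top 6
pt=C(287,193,350,155,6); ps=C(295,168,275,150,7)
print("pan",pt,ps,tri(ps,pt),onz("top",pt,.04),onz("side",ps,.04))
kt=C(318,448,350,155,6); ks=C(583,192,275,150,7)
print("key",tri(ks,kt),onz("top",kt,.033),onz("side",ks,.033))
for c,d in (((97,384),(475,283)),((170,408),(515,251))):
  print("small",onz("top",C(*c,350,155,6),.033),onz("side",C(*d,275,150,7),.033))
dt=C(313,137,225,155,6); ds=C(151,192,255,205,7)
print("dish",dt,ds,tri(ds,dt),onz("top",dt,.026),onz("side",ds,.026))
dt=C(402,303,225,155,6); ds=C(424,127,255,205,7)
print("big",dt,ds,tri(ds,dt),onz("top",dt,.035))
# scale top corners
for c in((162,45),(465,128),(45,425),(365,525)): print(onz("top",C(*c,350,155,6),.029))
# colour measure
t=cv2.imread("pics/top0.png"); lab=cv2.cvtColor(t,cv2.COLOR_BGR2LAB)
print(t[178,277],t[200,250],t[187,398],t[200,420])
E
```

```text
pan (397.4166666666667, 186.75) (316.7142857142857, 173.57142857142858) (array([ 0.60663479, -0.08185712,  0.0372868 ]), np.float64(0.00040038817443579117)) [ 0.60604522 -0.08134196  0.04      ] [ 0.60450723 -0.07506615  0.04      ]
key (array([ 0.50804823, -0.09896774,  0.03072913]), np.float64(0.00195726490857975)) [ 0.50863416 -0.09843048  0.033     ] [ 0.50600783 -0.09310541  0.033     ]
small [ 0.52599087 -0.01325649  0.033     ] [ 0.52513477 -0.00686411  0.033     ]
small [ 0.51912806 -0.04157012  0.033     ] [ 0.51804498 -0.03604824  0.033     ]
dish (276.75, 177.41666666666666) (276.14285714285717, 232.0) (array([0.60843931, 0.20269829, 0.02504746]), np.float64(0.00014546271276274163)) [0.60808825 0.20253559 0.026     ] [0.60786938 0.20430484 0.026     ]
big (291.5833333333333, 205.08333333333334) (315.14285714285717, 222.71428571428572) (array([0.54290472, 0.15971668, 0.03153215]), np.float64(0.0002760585447662928)) [0.5422936  0.15938391 0.035     ]
[ 0.66608827 -0.03118558  0.029     ]
[ 0.64205398 -0.15235613  0.029     ]
[0.50913639 0.0052064  0.029     ]
[ 0.48144678 -0.11807235  0.029     ]
[80 91 98] [100 116 130] [ 88  96 103] [116 134 152]
```

Two dishes are in view: side (276,232) / top (277,177), with a rim about 12.5 px, i.e. about 30–32 mm; and side (315,223) / top (292,205), about 42 mm. The enlarged crops confirm that the first has the given size and its rim triangulates to z≈25 mm. It stands at (0.608, 0.2025). The oblong key is at (0.508, -0.098), 72 mm from the midpoint of the small keys, as stated.

```bash
cat >> h.py <<'E'
from scipy.spatial.transform import Rotation as Ro
def to(p,show=True):
    o=manip.get_obs(); R=Ro.from_quat(o["ee_rot"]).as_matrix()
    d=R.T@(np.array(p)-o["position"])
    print("t",round(o["clock"],2),"pos",o["position"].round(4),"tool shift",d.round(4),"x",R[:,0].round(3),"y",R[:,1].round(3),"z",R[:,2].round(4),"F",o["ft_force"].round(2),"w",round(o["grip_width"],3))
E
python3 -c "
from h import *
to([.608,.2025,.15])"
```

```text
t 0.1 pos [ 0.2506 -0.5722  0.2306] tool shift [ 0.6382 -0.5661  0.0813] x [ 0.916  0.401 -0.   ] y [ 0.401 -0.916 -0.001] z [-6.0e-04  1.2e-03 -1.0e+00] F [-0.6   1.28  0.16] w 1.0
```

```bash
python3 -m handwheel '[[[0.04,-0.036,0,0,0,0,0.055],[0.08,-0.071,0,0,0,0,0.055],[0.12,-0.106,0,0,0,0,0.055],[0.16,-0.142,0,0,0,0,0.055],[0.2,-0.177,0,0,0,0,0.055],[0.24,-0.213,0,0,0,0,0.055],[0.28,-0.248,0,0,0,0,0.055],[0.32,-0.284,0,0,0,0,0.055]]]' 30; python3 -c "
from h import *
to([.608,.2025,.15])"
```

```text
clock: 1.1
position: [0.4302, -0.1824, 0.2312]
ee_rot: [0.979, 0.205, -0.0, 0.0]
ft_force: [0.5, -0.3, -0.4]
grip_width: 0.643
t 1.1 pos [ 0.4302 -0.1824  0.2312] tool shift [ 0.3172 -0.2813  0.0811] x [ 0.916  0.401 -0.   ] y [ 0.401 -0.916  0.   ] z [-1.e-04 -3.e-04 -1.e+00] F [ 0.51 -0.35 -0.38] w 0.643
```

```bash
python3 -m handwheel '[[[0.045,-0.04,0.011,0,0,0,0.055],[0.09,-0.08,0.022,0,0,0,0.055],[0.135,-0.12,0.033,0,0,0,0.055],[0.18,-0.16,0.044,0,0,0,0.055],[0.225,-0.2,0.056,0,0,0,0.055],[0.27,-0.24,0.068,0,0,0,0.055],[0.317,-0.281,0.081,0,0,0,0.055],[0.317,-0.281,0.081,0,0,0,0.055]]]' 30; python3 - <<'E'
from h import *
to([.608,.2025,.004])
cv2.imwrite("pics/t1.png",crop(manip.camera("top"),200,100,360,220,5));cv2.imwrite("pics/s1.png",crop(manip.camera("side"),200,130,360,250,5))
E
```

```text
clock: 2.1
position: [0.6061, 0.2062, 0.1477]
ee_rot: [0.978, 0.208, -0.002, -0.002]
ft_force: [-0.5, -0.6, -0.5]
grip_width: 0.646
t 2.1 pos [0.6061 0.2062 0.1477] tool shift [0.0006 0.0047 0.1437] x [ 0.913  0.407 -0.003] y [ 0.407 -0.913 -0.004] z [-0.0043  0.0026 -1.    ] F [-0.54 -0.61 -0.48] w 0.646
```

View pics/s1.png

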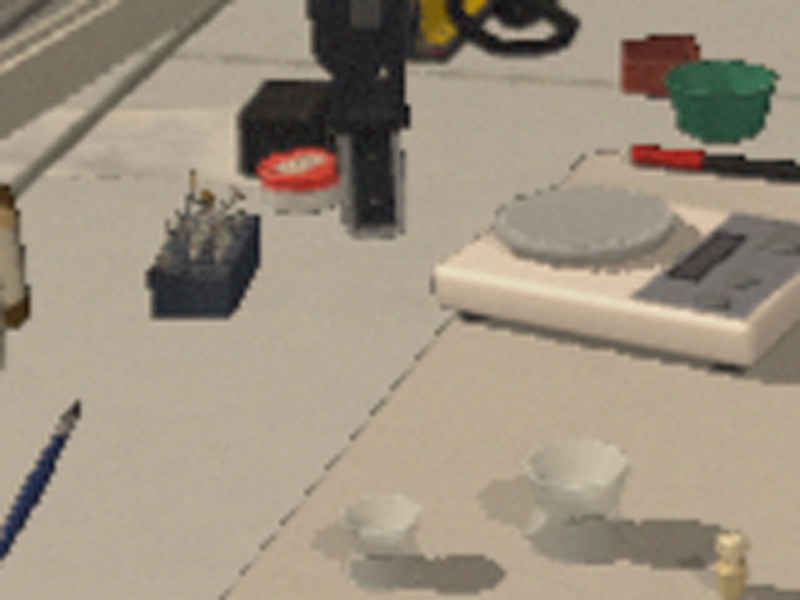

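View pics/t1.png

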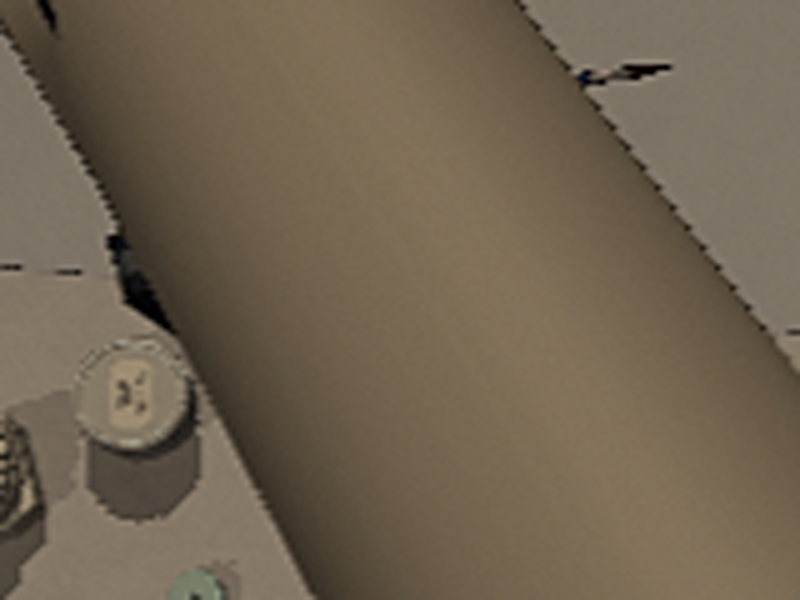

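The arm covers the top view. In the side view the fingers are above the small dish, with tips at about (275,177). I'll compare that with the projected TCP.

```bash
python3 - <<'E'
from h import *
to([.608,.2025,.004])
p=manip.get_obs()["position"]; print(proj("side",p),proj("side",[.608,.2025,.026]))
E
```

```text
t 2.2 pos [0.6071 0.2011 0.1493] tool shift [ 0.0016 -0.0009  0.1453] x [ 0.915  0.402 -0.002] y [ 0.402 -0.915 -0.   ] z [-1.7e-03 -2.0e-04 -1.0e+00] F [-0.52 -0.82  0.79] w 0.644
[273.48204297 171.1199182 ] [276.40413895 231.55195519]
```

```bash
python3 -m handwheel '[[[0.0015,-0.001,0.03,0,0,0,0.055],[0.0015,-0.001,0.06,0,0,0,0.055],[0.0015,-0.001,0.09,0,0,0,0.055],[0.0015,-0.001,0.105,0,0,0,0.055],[0.0015,-0.001,0.105,0,0,0,0.055]]]' 30; python3 - <<'E'
from h import *
cv2.imwrite("pics/s2.png",crop(manip.camera("side"),220,150,360,255,5))
to([.608,.2025,.004])
E
```

```text
clock: 2.82
position: [0.6084, 0.2008, 0.045]
ee_rot: [0.979, 0.204, -0.0, 0.0]
ft_force: [-0.1, -0.6, 0.8]
grip_width: 0.644
t 2.88 pos [0.609  0.2015 0.0461] tool shift [-0.0005 -0.0014  0.0421] x [0.916 0.4   0.001] y [ 0.4   -0.916  0.   ] z [ 7.e-04 -2.e-04 -1.e+00] F [0.29 0.61 1.09] w 0.643
```

View pics/s2.png

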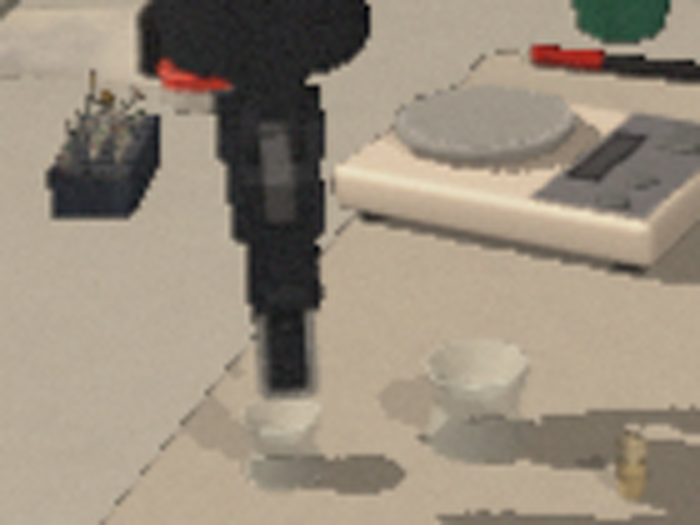

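The fingers straddle the dish, the near finger at about (277,225) and the dish at (277,233). I'll lower and grip.

```bash
python3 -m handwheel '[[[-0.0005,-0.0012,0.012,0,0,0,0.055],[-0.0005,-0.0012,0.024,0,0,0,0.055],[-0.0005,-0.0012,0.034,0,0,0,0.055],[-0.0005,-0.0012,0.041,0,0,0,0.055],[-0.0005,-0.0012,0.041,0,0,0,0.045],[-0.0005,-0.0012,0.041,0,0,0,0.037],[-0.0005,-0.0012,0.041,0,0,0,0.03],[-0.0005,-0.0012,0.041,0,0,0,0.02]]]' 25; python3 -m handwheel '[[[0,0,0,0,0,0,0.02],[0,0,0,0,0,0,0.02],[0,0,0,0,0,0,0.02]]]' 25; python3 - <<'E'
from h import *
cv2.imwrite("pics/s3.png",crop(manip.camera("side"),220,150,360,255,5))
to([.608,.2025,.004])
E
```

```text
clock: 3.88
position: [0.608, 0.2032, 0.0049]
ee_rot: [0.979, 0.205, 0.0, -0.0]
ft_force: [0.7, -0.8, 3.0]
grip_width: 0.358
clock: 4.25
position: [0.608, 0.2032, 0.0049]
ee_rot: [0.979, 0.205, 0.0, -0.0]
ft_force: [-0.5, 0.2, 4.5]
grip_width: 0.356
t 4.3 pos [0.608  0.2032 0.0049] tool shift [-0.0003  0.0006  0.0009] x [0.916 0.401 0.001] y [ 0.401 -0.916  0.   ] z [ 9.e-04  2.e-04 -1.e+00] F [-0.46 -0.23  6.4 ] w 0.359
```

View pics/s3.png

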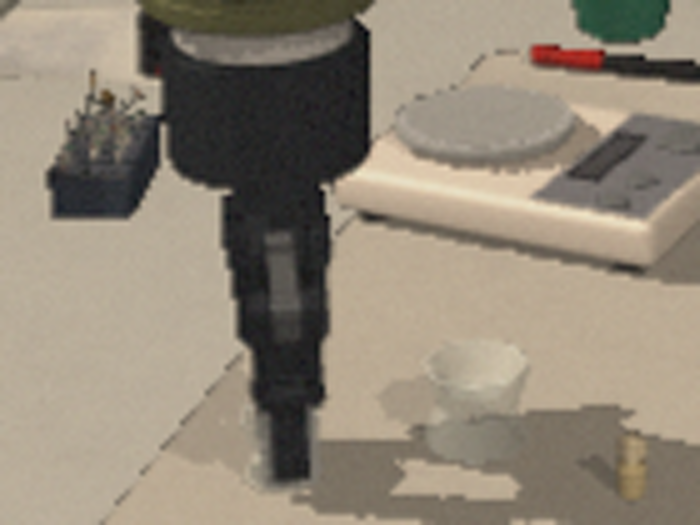

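The opening of about 30.5 mm matches the dish. I'll lift it.

```bash
python3 -m handwheel '[[[0,0,-0.01,0,0,0,0.02],[0,0,-0.03,0,0,0,0.02],[0,0,-0.06,0,0,0,0.02],[0,0,-0.1,0,0,0,0.02],[0,0,-0.12,0,0,0,0.02],[0,0,-0.12,0,0,0,0.02]]]' 25; python3 - <<'E'
from h import *
cv2.imwrite("pics/s4.png",crop(manip.camera("side"),220,120,360,225,5))
to([.6062,-.0815,.1])
print(proj("side",[.608,.2025,.12]),proj("side",[.608,.2025,.146]))
E
```

```text
clock: 5.05
position: [0.6084, 0.2033, 0.1261]
ee_rot: [0.979, 0.205, 0.001, -0.0]
ft_force: [-1.4, 1.0, -0.9]
grip_width: 0.359
t 5.1 pos [0.6077 0.2028 0.1243] tool shift [-0.1154  0.2599  0.0244] x [0.916 0.401 0.   ] y [ 0.401 -0.916  0.   ] z [ 5.e-04 -2.e-04 -1.e+00] F [-0.28  0.12 -0.93] w 0.357
[273.6582188  186.36000374] [272.8514333  173.08204607]
```

View pics/s4.png

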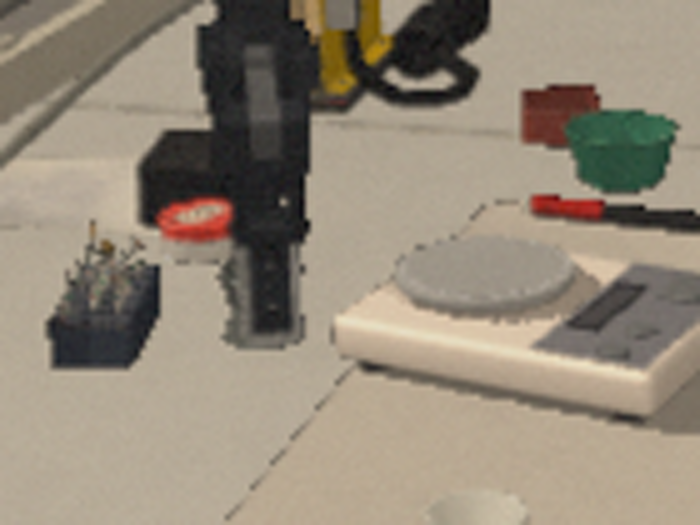

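The dish is held upright, with its base at side (273,189), agreeing with TCP − 4.5 mm. I'll carry it over the pan.

```bash
python3 -m handwheel '[[[-0.01,0.022,0,0,0,0,0.02],[-0.03,0.067,0.003,0,0,0,0.02],[-0.05,0.112,0.006,0,0,0,0.02],[-0.07,0.157,0.01,0,0,0,0.02],[-0.09,0.202,0.014,0,0,0,0.02],[-0.107,0.24,0.019,0,0,0,0.02],[-0.1155,0.26,0.024,0,0,0,0.02],[-0.1155,0.26,0.024,0,0,0,0.02]]]' 25; python3 - <<'E'
from h import *
cv2.imwrite("pics/s5.png",crop(manip.camera("side"),250,110,390,215,5))
to([.6062,-.0815,.045])
E
```

```text
clock: 6.1
position: [0.6053, -0.0826, 0.0988]
ee_rot: [0.979, 0.204, -0.001, -0.0]
ft_force: [0.0, 0.4, -0.3]
grip_width: 0.353
t 6.15 pos [ 0.6058 -0.0805  0.0994] tool shift [0.     0.0011 0.0544] x [ 0.916  0.401 -0.001] y [ 0.401 -0.916 -0.001] z [-0.0012  0.001  -1.    ] F [ 0.38  1.18 -0.03] w 0.355
```

View pics/s5.png

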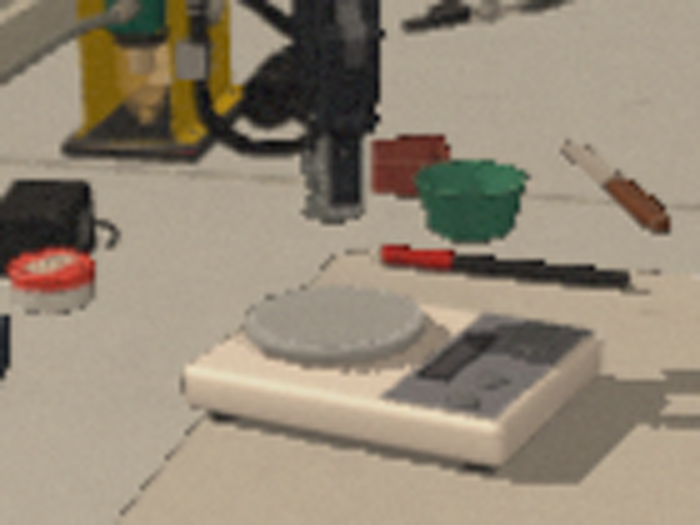

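```bash
python3 -m handwheel '[[[0,0.001,0.015,0,0,0,0.02],[0,0.001,0.03,0,0,0,0.02],[0,0.001,0.042,0,0,0,0.02],[0,0.001,0.049,0,0,0,0.02],[0,0.001,0.049,0,0,0,0.02],[0,0.001,0.049,0,0,0,0.02]]]' 25; python3 - <<'E'
from h import *
cv2.imwrite("pics/s6.png",crop(manip.camera("side"),250,110,390,215,5))
to([.6062,-.0815,.045])
E
```

```text
clock: 6.9
position: [0.6069, -0.0824, 0.0518]
ee_rot: [0.979, 0.205, 0.0, 0.0]
ft_force: [-0.0, -0.8, -0.0]
grip_width: 0.356
t 6.95 pos [ 0.6069 -0.0825  0.0519] tool shift [-0.0003 -0.0012  0.0069] x [0.916 0.401 0.001] y [ 0.401 -0.916  0.001] z [ 1.e-03 -2.e-04 -1.e+00] F [ 0.41 -0.13 -0.15] w 0.356
```

View pics/s6.png

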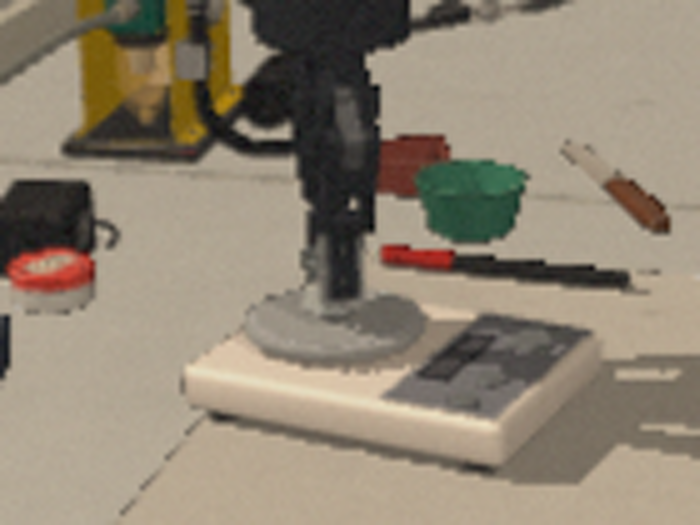

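The dish is just above the middle of the pan, with its base at about (317,173). I'll lower it in 1 mm steps and watch the force.

```bash
python3 -m handwheel '[[[0,-0.0005,0.002,0,0,0,0.02],[0,-0.001,0.004,0,0,0,0.02],[0,-0.001,0.005,0,0,0,0.02],[0,-0.001,0.005,0,0,0,0.02]]]' 25;python3 -m handwheel '[[[0,0,0.001,0,0,0,0.02],[0,0,0.001,0,0,0,0.02]]]' 25; python3 -m handwheel '[[[0,0,0.001,0,0,0,0.02],[0,0,0.001,0,0,0,0.02]]]' 25
```

```text
clock: 7.45
position: [0.6061, -0.0815, 0.0462]
ee_rot: [0.979, 0.205, -0.0, 0.0]
ft_force: [-1.0, 0.5, 0.2]
grip_width: 0.354
clock: 7.7
position: [0.6061, -0.0816, 0.0453]
ee_rot: [0.979, 0.205, -0.0, 0.0]
ft_force: [0.2, -0.1, -0.5]
grip_width: 0.353
clock: 7.95
position: [0.6062, -0.0815, 0.0449]
ee_rot: [0.979, 0.205, 0.0, 0.0]
ft_force: [-2.1, -0.6, 4.4]
grip_width: 0.355
```

It has touched down at 4.4 N. I'll release it.

```bash
python3 -m handwheel '[[[0,0,0,0,0,0,0.033],[0,0,0,0,0,0,0.036],[0,0,0,0,0,0,0.04],[0,0,0,0,0,0,0.047],[0,0,0,0,0,0,0.055],[0,0,0,0,0,0,0.055]]]' 25; python3 - <<'E'
from h import *
cv2.imwrite("pics/s7.png",crop(manip.camera("side"),250,110,390,215,5))
to([.6062,-.0815,.15])
E
```

```text
clock: 8.7
position: [0.6061, -0.0815, 0.0443]
ee_rot: [0.979, 0.205, 0.0, 0.0]
ft_force: [-0.3, -0.6, 0.2]
grip_width: 0.649
t 8.75 pos [ 0.6062 -0.0815  0.0443] tool shift [ 0.      0.     -0.1057] x [0.916 0.401 0.   ] y [ 0.401 -0.916  0.   ] z [ 1.e-04 -0.e+00 -1.e+00] F [-0.07 -0.6   0.65] w 0.642
```

View pics/s7.png

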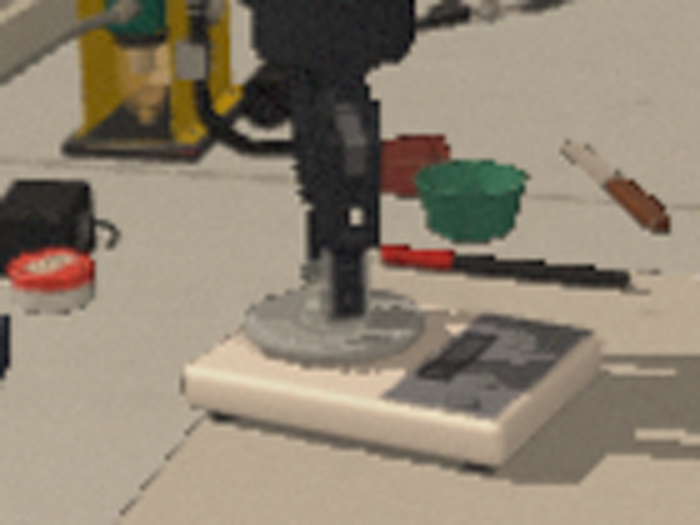

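```bash
python3 -m handwheel '[[[0,0,-0.01,0,0,0,0.055],[0,0,-0.03,0,0,0,0.055],[0,0,-0.06,0,0,0,0.055],[0,0,-0.1,0,0,0,0.055],[0,0,-0.12,0,0,0,0.055],[0,0,-0.12,0,0,0,0.055]]]' 25; python3 - <<'E'
from h import *
cv2.imwrite("pics/s8.png",crop(manip.camera("side"),250,110,390,215,5))
to([.508,-.098,.1])
E
```

```text
clock: 9.5
position: [0.607, -0.0815, 0.1663]
ee_rot: [0.979, 0.205, 0.002, 0.001]
ft_force: [0.7, 0.5, -1.1]
grip_width: 0.645
t 9.55 pos [ 0.6062 -0.0816  0.1646] tool shift [-0.0966 -0.0244  0.0646] x [0.916 0.401 0.001] y [ 0.401 -0.916  0.001] z [ 8.e-04 -4.e-04 -1.e+00] F [ 0.15 -0.7  -0.12] w 0.643
```

View pics/s8.png

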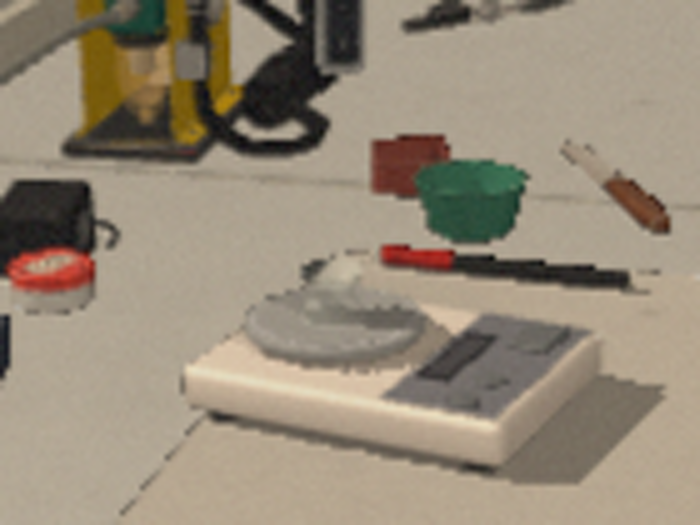

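```bash
python3 -m handwheel '[[[-0.03,-0.008,0,0,0,0,0.03],[-0.075,-0.019,0.01,0,0,0,0],[-0.0966,-0.0244,0.03,0,0,0,0],[-0.0966,-0.0244,0.044,0,0,0,0],[-0.0966,-0.0244,0.044,0,0,0,0],[-0.0966,-0.0244,0.044,0,0,0,0]]]' 25; python3 - <<'E'
from h import *
cv2.imwrite("pics/s9.png",crop(manip.camera("side"),290,100,390,190,7))
cv2.imwrite("pics/t9.png",crop(manip.camera("top"),350,155,450,255,6))
to([.508,-.098,.04])
print(proj("side",[.6062,-.0815,.04]),proj("side",[.6062,-.0815,.066]))
E
```

```text
clock: 10.3
position: [0.5088, -0.0974, 0.1205]
ee_rot: [0.979, 0.205, 0.0, -0.0]
ft_force: [0.4, 0.0, 0.7]
grip_width: 0.0
t 10.4 pos [ 0.5088 -0.0975  0.1207] tool shift [-0.001   0.0001  0.0807] x [0.916 0.402 0.001] y [ 0.402 -0.916  0.   ] z [ 9.e-04  3.e-04 -1.e+00] F [ 0.39 -0.65  0.38] w -0.004
[316.7498288  172.58456018] [316.58215811 162.57954236]
```

View pics/s9.png

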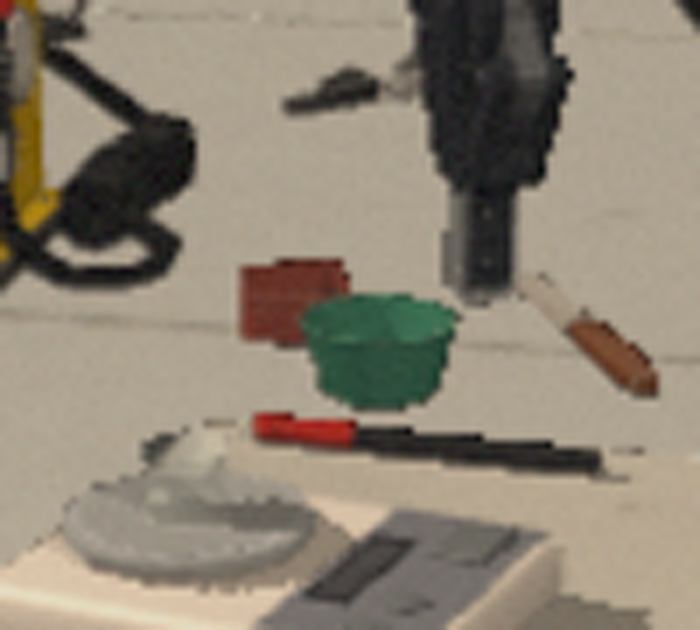

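View pics/t9.png

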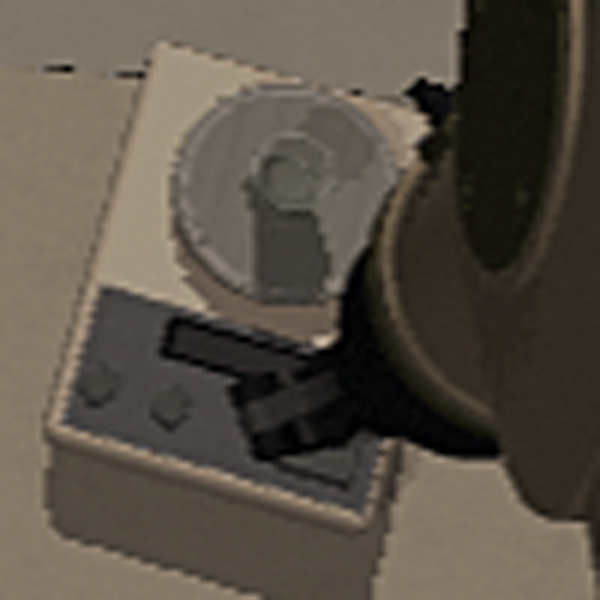

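```bash
python3 - <<'E'
from h import *
a=manip.camera("side")[150:190,295:345]; b=manip.camera("top")[165:210,375:425]
for n,i in(("a",a),("b",b)):
    i=cv2.normalize(i,None,0,255,cv2.NORM_MINMAX); i=cv2.convertScaleAbs(i,alpha=1.3,beta=-20)
    cv2.imwrite(f"pics/z_{n}.png",cv2.resize(i,None,fx=12,fy=12,interpolation=cv2.INTER_NEAREST))
E
```

```text
(no output)
```

View pics/z_a.png

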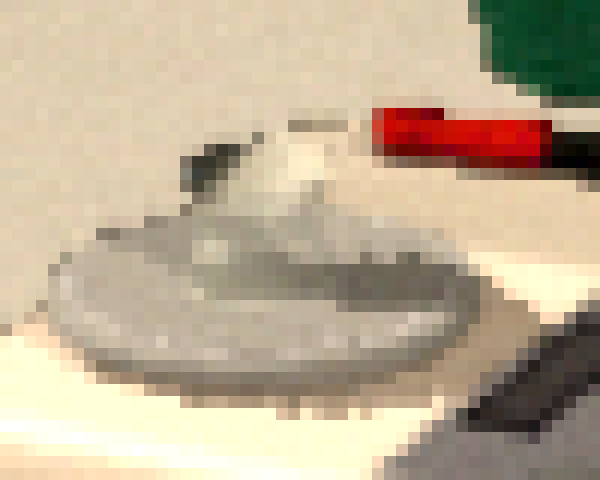

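View pics/z_b.png

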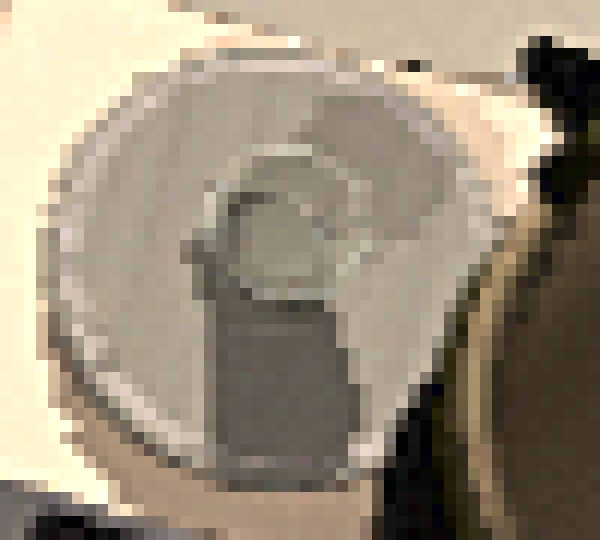

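```bash
python3 - <<'E'
from h import *
u=(375+285/12-.5,165+226/12-.5); print(u,onz("top",u,.066),proj("top",[.6062,-.0815,.066]))
to([.5085,-.098,.034])
E
```

```text
(398.25, 183.33333333333334) [ 0.60658837 -0.07819493  0.066     ] [399.70728428 183.62149703]
t 10.5 pos [ 0.5085 -0.0977  0.1207] tool shift [-0.0002  0.0003  0.0867] x [0.916 0.402 0.001] y [ 0.402 -0.916  0.   ] z [ 7.e-04  1.e-04 -1.e+00] F [-0.35 -0.4   0.45] w 0.004
```

The dish rim centre is at (0.607, -0.078), z 66 mm, within 3 mm of the pan centre, and the dish is upright. Next is the key press: approach to about 5 mm above it, then go slowly.

```bash
python3 -m handwheel '[[[0,0,0.02,0,0,0,0],[0,0,0.045,0,0,0,0],[0,0,0.065,0,0,0,0],[0,0,0.075,0,0,0,0],[0,0,0.08,0,0,0,0],[0,0,0.08,0,0,0,0],[0,0,0.08,0,0,0,0]]]' 25; python3 - <<'E'
from h import *
cv2.imwrite("pics/s10.png",crop(manip.camera("side"),290,120,390,200,7))
to([.5085,-.098,.033])
E
```

```text
clock: 11.38
position: [0.5083, -0.098, 0.041]
ee_rot: [0.979, 0.205, 0.0, 0.0]
ft_force: [0.5, -0.8, 1.1]
grip_width: 0.003
t 11.43 pos [ 0.5083 -0.098   0.0409] tool shift [0.0002 0.     0.0079] x [0.916 0.401 0.001] y [ 0.401 -0.916  0.001] z [ 1.e-03 -4.e-04 -1.e+00] F [ 0.41 -0.73 -0.68] w -0.0
```

View pics/s10.png

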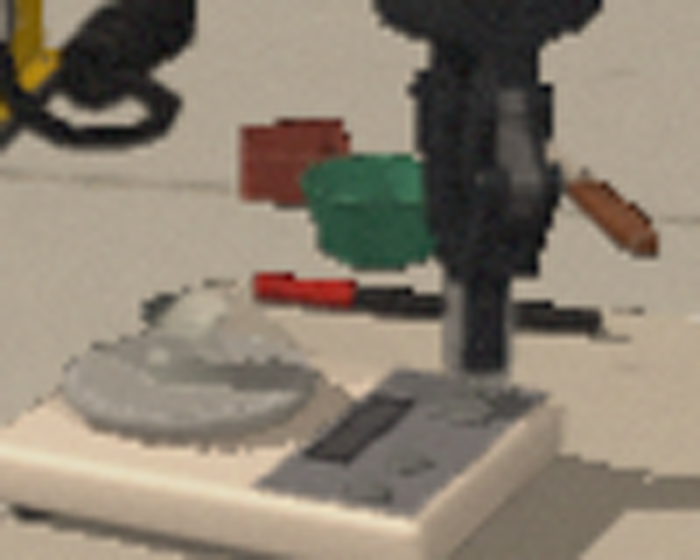

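```bash
python3 -m handwheel '[[[0,0,0.0015,0,0,0,0],[0,0,0.003,0,0,0,0],[0,0,0.0045,0,0,0,0],[0,0,0.006,0,0,0,0],[0,0,0.006,0,0,0,0]]]' 25;  python3 -m handwheel '[[[0,0,0.001,0,0,0,0],[0,0,0.001,0,0,0,0]]]' 25;python3 -m handwheel '[[[0,0,0.001,0,0,0,0],[0,0,0.001,0,0,0,0]]]' 25
```

```text
clock: 12.05
position: [0.5078, -0.0979, 0.0342]
ee_rot: [0.979, 0.205, -0.0, -0.0]
ft_force: [0.1, 0.5, 0.2]
grip_width: -0.0
clock: 12.3
position: [0.5079, -0.0979, 0.0333]
ee_rot: [0.979, 0.205, -0.0, 0.0]
ft_force: [0.5, -0.1, -0.3]
grip_width: -0.002
clock: 12.55
position: [0.5079, -0.0979, 0.0326]
ee_rot: [0.979, 0.205, 0.0, 0.0]
ft_force: [-1.6, 0.6, 4.9]
grip_width: -0.002
```

```bash
python3 -m handwheel '[[[0,0,0.0007,0,0,0,0],[0,0,0.0007,0,0,0,0],[0,0,0.0007,0,0,0,0]]]' 25; python3 -c "
from h import *
to([.5085,-.098,.1])"
```

```text
clock: 12.92
position: [0.5079, -0.098, 0.0321]
ee_rot: [0.979, 0.205, 0.0, 0.0]
ft_force: [-4.1, 0.9, 7.7]
grip_width: 0.001
t 12.93 pos [ 0.5079 -0.098   0.0321] tool shift [ 0.0005  0.0003 -0.0679] x [ 0.916  0.401 -0.   ] y [ 0.401 -0.916  0.   ] z [ 1.e-04 -4.e-04 -1.e+00] F [-4.07  0.88  7.71] w 0.001
```

The key resisted at 7.7 N, about 0.9 mm down, for more than 0.3 s. I'll let go and back off.

```bash
python3 -m handwheel '[[[0,0,-0.003,0,0,0,0],[0,0,-0.01,0,0,0,0],[0,0,-0.04,0,0,0,0],[0,0,-0.08,0,0,0,0],[-0.02,0.04,-0.12,0,0,0,0],[-0.03,0.1,-0.13,0,0,0,0],[-0.04,0.15,-0.13,0,0,0,0],[-0.04,0.15,-0.13,0,0,0,0]]]' 25; python3 - <<'E'
from h import *
cv2.imwrite("pics/s11.png",crop(manip.camera("side"),275,140,385,215,7))
cv2.imwrite("pics/t11.png",crop(manip.camera("top"),350,155,450,255,6))
to([.5085,-.098,.1])
E
```

```text
clock: 13.92
position: [0.5307, -0.2562, 0.1614]
ee_rot: [0.979, 0.202, -0.0, 0.0]
ft_force: [0.2, 1.6, -0.2]
grip_width: -0.002
t 14.03 pos [ 0.5313 -0.2512  0.1615] tool shift [ 0.0405 -0.1495  0.0616] x [0.916 0.401 0.   ] y [ 0.401 -0.916 -0.001] z [-1.e-04  8.e-04 -1.e+00] F [0.3  0.47 0.38] w 0.001
```

View pics/s11.png

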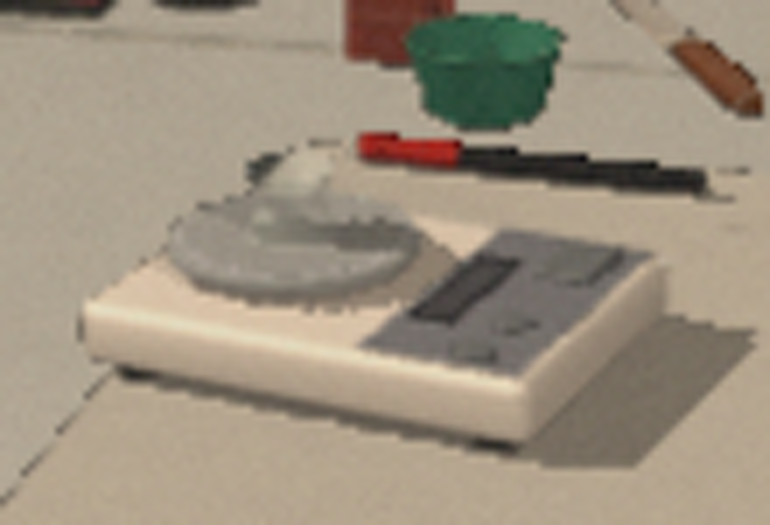

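View pics/t11.png

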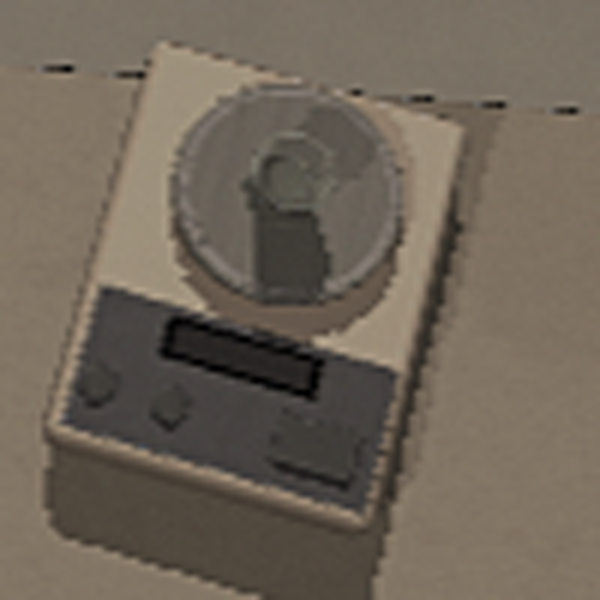

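The dark spots on the left of the dish and the shadow's straight left side make me doubt that it is upright. I'll difference these views against the first pictures.

```bash
python3 - <<'E'
from h import *
out=[]
s0=cv2.imread("pics/side0.png");t0=cv2.imread("pics/top0.png")
s=manip.camera("side");t=manip.camera("top");cv2.imwrite("pics/s12.png",s);cv2.imwrite("pics/t12.png",t)
def row(n,i,i0,x,y,i2,x2,y2):
    c=i[y:y+36,x:x+36];c0=i0[y:y+36,x:x+36];d=cv2.absdiff(c,c0).astype(int).sum(2)
    d=np.clip(d*4,0,255).astype(np.uint8);d=cv2.cvtColor(d,cv2.COLOR_GRAY2BGR)
    o=i2[y2:y2+36,x2:x2+36]
    st=lambda q:cv2.convertScaleAbs(q,alpha=1.5,beta=-30)
    return np.hstack([cv2.resize(q,None,fx=7,fy=7,interpolation=cv2.INTER_NEAREST) for q in(st(c),d,st(o))])
cv2.imwrite("pics/diff.png",np.vstack([row("s",s,s0,298,148,s0,258,218),row("t",t,t0,380,165,t0,259,159)]))
E
```

```text
(no output)
```

View pics/diff.png

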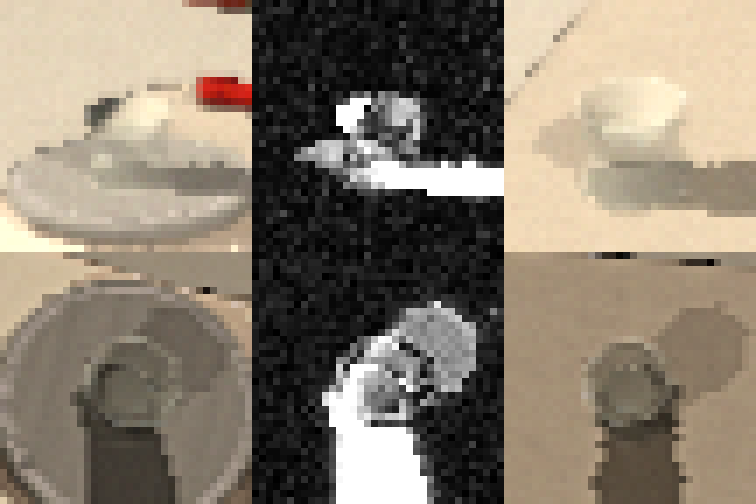

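```bash
python3 - <<'E'
from h import *
for c in ([.6062,-.0815],[.6066,-.079]):
  th=np.linspace(0,2*np.pi,60)
  for z,r in((.066,.016),(.04,.012)):
    for n,x0,y0,oy in(("side",298,148,0),("top",380,165,252)):
      P=np.array([proj(n,[c[0]+r*np.cos(a),c[1]+r*np.sin(a),z]) for a in th])
      print(c,z,n,"panel x",((P[:,0].min()-x0+.5)*7).round(),((P[:,0].max()-x0+.5)*7).round(),"y",((P[:,1].min()-y0+.5)*7+oy).round(),((P[:,1].max()-y0+.5)*7+oy).round())
c=[.608,.2025]
for z,r in((.026,.016),(.0,.012)):
  P=np.array([proj("side",[c[0]+r*np.cos(a),c[1]+r*np.sin(a),z]) for a in th])
  print("orig",z,(P.min(0)-[258,218]+.5)*7+[504,0],(P.max(0)-[258,218]+.5)*7+[504,0])
s=cv2.imread("pics/s12.png");a=cv2.convertScaleAbs(s,alpha=2.2,beta=-150)[150:180,300:335]
b=cv2.imread("pics/t12.png");b=cv2.convertScaleAbs(b,alpha=3,beta=-180)[170:200,380:415]
cv2.imwrite("pics/z2.png",np.hstack([cv2.resize(q,None,fx=11,fy=11,interpolation=cv2.INTER_CUBIC) for q in(a,b)]))
E
```

```text
[0.6062, -0.0815] 0.066 side panel x 87.0 180.0 y 90.0 122.0
[0.6062, -0.0815] 0.066 top panel x 92.0 191.0 y 338.0 434.0
[0.6062, -0.0815] 0.04 side panel x 101.0 169.0 y 163.0 188.0
[0.6062, -0.0815] 0.04 top panel x 90.0 162.0 y 373.0 442.0
[0.6066, -0.079] 0.066 side panel x 84.0 177.0 y 92.0 124.0
[0.6066, -0.079] 0.066 top panel x 84.0 183.0 y 336.0 432.0
[0.6066, -0.079] 0.04 side panel x 97.0 166.0 y 166.0 191.0
[0.6066, -0.079] 0.04 top panel x 82.0 155.0 y 371.0 440.0
orig 0.026 [577.74191808  70.78257729] [694.79813524 126.92470595]
orig 0.0 [597.95902184 159.27223054] [684.65200171 202.89718844]
```

View pics/z2.png

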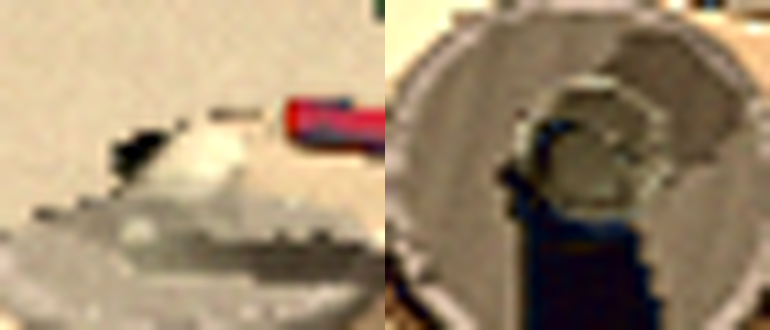

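```bash
python3 - <<'E'
from h import *
s=cv2.imread("pics/s12.png");s0=cv2.imread("pics/side0.png")
g=s[156:178,306:328].mean(2).astype(int);print(g)
print(s0[160:167,308:318].mean(2).astype(int))
for z in(0,.03,.066): print(z,onz("side",(312,163),z))
E
```

```text
[[160 160 161 159 160 158 159 160 160 161 159 159 161 160 164 162 160 161
  161 159 155 161]
 [161 160 163 162 161 162 157 160 161 159 158 158 162 162 160 160 160 158
  161 159 157 160]
 [157 161 161 161 159 161 161 158 161 160 161 160 162 161 159 162 162 160
  159 157 150 150]
 [160 161 162 161 161 163 158 161 158 162 161 159 161 154 151 156 156 153
  158 154 103  80]
 [163 162 162 160 160 159 159 161 159 161 152 157 160 118 120 131 133 132
  163 140 101  81]
 [162 160 160 160 162 160 151 151 149 155 121 156 168 164 163 164 160 163
  149 142 100  73]
 [163 161 160 161 154 151  95  69  81 124 161 170 174 180 177 173 155 160
  151 148  98  68]
 [163 161 160 160 105  70  67  75 106 151 165 172 175 179 180 180 163 161
  163 164 142 115]
 [160 160 161 159 113  75  71  98 144 160 168 172 179 176 176 174 165 163
  163 162 164 162]
 [162 155 158 156 106  77 102 137 157 161 163 170 179 179 167 143 151 161
  159 162 162 163]
 [157 159 158 159 152 106 120 138 152 151 153 160 162 163 150 141 152 156
  160 160 161 159]
 [158 152 155 154 112 131 140 143 146 150 154 157 155 147 136 140 148 153
  1
[... 687 characters left out ...]
3 143 143 146 148 149 149 148 146 142 141 144 143 115
  106 106 105 106]
 [143 144 143 142 143 143 142 142 142 139 144 143 143 142 144 141 144 142
  142 145 142 147]
 [144 142 147 143 145 143 142 144 144 141 143 145 143 141 143 142 145 143
  139 145 143 147]]
[[158 160 159 160 159 161 159 161 152 157]
 [160 158 158 161 159 157 160 153 109 147]
 [161 159 158 158 161 160 152 116 148 160]
 [159 160 159 160 156 159 105 139 159 161]
 [159 158 155 159 156 157 150 157 160 161]
 [157 155 157 156 153 145 153 159 157 160]
 [156 159 151 152 139 151 158 156 156 157]]
0 [ 6.67788601e-01 -2.50687313e-01 -5.55111512e-17]
0.03 [ 0.64435493 -0.17133972  0.03      ]
0.066 [ 0.61623451 -0.07612261  0.066     ]
```

The outlines settle it. The rim ellipse (side x 310.6–323.4, y 160–165; top about 14 px round) and the base edge (side y 175) match the projection of an upright 32×26 mm dish at the pan centre. A base height of 40 mm at touchdown agrees. The dark patch is the shaded inner wall. I'll hand in.

```bash
python3 - <<'E'
from workcell import manip
o=manip.get_obs(); print(o["clock"],abs(o["joint_velocities"]).max(),o["ft_force"]); print(manip.hand_in())
E
```

```text
14.125 0.005275982522075075 [-0.03945618  0.14562608  0.02543935]
the job is handed in; nothing more can be done
None
```

I set the small dish (32 mm, not its 42 mm look-alike) on the middle of the pan and let go. Then I pressed the oblong key with the shut fingertips and backed the arm clear. I handed in at 14.1 s; no verdict is reported.

- **Dish:** The last pictures show it standing on the pan. Its rim centre was within about 3 mm of the pan centre when I measured it before the press. A dark patch on the rim made me doubt it was upright, but the rim and base outlines in both views match an upright dish, so I read it as shading.
- **Key:** It resisted with about 5 N, then 7.7 N, about 0.9 mm down, and I held it well over 0.1 s. There was also a sideways force of about 4 N during the press. I could not read the display, so that the tare registered rests on the force and time alone.
- **Small keys:** The fingers stayed well clear of both round keys.

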